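Lay out a wheel-hub rebuild in fitting order

ROBOT

A 6-joint arm with a two-finger parallel gripper is mounted at the origin on the work surface. World frame = base frame: x ahead of the robot, y to its left, z up, the work surface at z = 0. Lengths are in m, angles in rad, forces in N, time in s.
With the tool pointing down it reaches from about 0.3 to 0.775 m from the base axis. Payload 14.6 kg.
Tool frame: the origin (TCP) lies at the very end of the fingers, on their centre line; the grasp point (between the pads) lies 19 mm behind it; z points along the fingers, y is the line along which they close (so a half turn about z gives the same grasp; the last joint's range is limited). The gripper opens to 94 mm and grips with 3 to 60 N. Pads are 16 mm wide; open, the fingers measure 119 mm over their backs; the gripper's body (75 mm by 177 mm) begins 78 mm behind the grasp point.
Start: joints at [1.093, 0.3, 1.521, -0, 1.321, -0.067], TCP at [0.22, 0.504, 0.205] pointing down, gripper open.
Joint ranges: [-3.03, 3.03], [-0.79, 2.21], [0.23, 2.52], [-1.04, 4.18], [0, 3.07], [-2.55, 2.55]. Speed limits (rad/s): [2.22, 2.22, 2.57, 3.14, 3.14, 3.14].

INTERFACE

Orientations are given as [roll, pitch, yaw] about the fixed x, y, z axes, in that order (R = Rz(yaw) Ry(pitch) Rx(roll)).
In Python, from station import ctrl gives the robot as it stands.
- The arm moves only by the tool move_arm, never from a script. Its argument "increments" is a list of rows, each a list of 7 numbers: the opening, from 0 (shut) to 1 (fully open), then the shift along the tool's x, y, z in units of 50 mm (1.0 is 50 mm), then the turn, a rotation vector about the tool's x, y, z in rad. In form: [[claw, tx, ty, tz, rx, ry, rz], ...]. A call has 1 to 20 rows; each row shifts and turns the commanded pose from where the row before left it, along the tool's axes as they then stand; what a row does not reach is not made up. A row lasts 1/10 s, in which the tool goes at most 50 mm and 8.59 degrees, less where a joint would pass 70% of its speed; a pose out of reach is approached as far as the arm can. A call is refused whole if a number of a shift passes 1 or a number of a turn 0.15, either way. A call with a gripper value outside its range is refused whole. The fingers move at their own pace and stop on an object; "force" is the grip in N (left out, the last holds). Time passes only in rows, so rows that do not move let the fingers close. It gives the time, the measured TCP pose, the force, the opening and the grip force at its end, in the units of the state.
- ctrl.get_obs(): the state, without advancing time (a new reading comes with each control period).
- ctrl.camera(name): name is "scene" or "top"; returns a dict with "color" (400x640x3 uint8, blue, green, red), "K" (3x3 intrinsics, pixels), "distortion" ([k1, k2, p1, p2, k3] as OpenCV has them; the pictures are not rectified), "pose" (4x4, takes a point from camera to world coordinates). Camera axes: x right, y down, z forward; pixel columns grow to the right and rows downward; lengths in m; the calibration is good to about 2 mm. A picture is of the moment at which its call begins. There is no depth.
- ctrl.hand_in(): hands the job in; it is judged then, once.
Trained networks look in a picture, given as the dict that the camera call returned (one of the last four; its "shot" number tells which), for a name from the list of things; names that differ only in an ending like _2 or _b are one class to them, and where a whole thing is asked for, a point or a joint stands for the part that bears it (a point fixed in the world has none). Each returns a list of dicts, best first, with "conf" (0 to 1); they miss things now and then, are a little off and sometimes report something else, mostly with a low value. They report only what shows in the picture. A call takes as long as a camera call. They do not tell look-alikes from the thing itself.
- ctrl.cut_out(name, picture): "mask" (400x640 bool, what is visible of it) and "centre" ([row, column] in pixels, amid what is visible of it).
The state is a dict: "time_s": time; "qpos": joint angles; "joint_vel": joint speeds; "tau": joint torques, N m; "ee_pos": TCP position; "eef_rot": TCP orientation; "force": force on the tool from outside, world axes, zero at the start; "moment": the same for the moment, N m; "grip_width": finger opening in m; "grip_force": force on a finger pad.
Only numpy, scipy, OpenCV 4.12 (cv2) and the standard library are available. Lean on these libraries where they do the work, as an engineer would, in place of code of your own. Each camera call takes 0.05 s, during which the arm holds its last target. There are 200 camera calls.

TASK

Lay out the wheel-bearing parts on the bench mat in the order they go together, as one straight, evenly spaced row that starts with the standing stub axle and the wheel hub, which stay where they are: the large inner bearing midway between stub axle and hub, then beyond the hub the small outer bearing, and last in the row the dust cap, with the same centre-to-centre step each time (half the distance from stub axle to hub). On top of the outer bearing stack the thrust washer and on the washer the castle nut, both centred. Everything lies flat and released at the end, and the grease tub, spanner and hammer stay where they are.

Things in the scene. Friction and masses are not known exactly. Their poses are not given: they have to be found in the camera images.
- stub: Stub axle, fixed: black square flange 90 x 90 x 12 mm flat on the mat, bright stepped steel spindle upright on it, 134 mm high in all (48 mm wide at the flange, 20 at the tip). Origin: centre of the underside, z up; its y axis lies along the row. The blue-grey mat's top is at z = 0.003 m; all stands on it. The row runs across the robot's front, within 0.1 rad of world y.
- hub: Wheel hub, fixed, left or right of the stub axle, centres always 240 mm apart (row step 120 mm). Dark grey casting, upright, 82 mm high; round flange 116 mm across at 36 to 46 mm height with four brass-coloured 12 mm studs on a 94 mm circle up to 78 mm; barrel 58 mm across above, bright open mouth. Origin: centre of the underside, z up.
- inner_bearing: Large inner bearing, loose, 0.22 kg: steel tapered roller bearing with brass-coloured cage, 60 mm outside diameter; outer race 17 mm high, middle ring 43 mm across stands 2 mm prouder (19 mm in all). Lies flat. Origin: centre of the underside, z up. Like the other four parts it starts in one of five places between robot and row.
- outer_bearing: Small outer bearing, loose, 0.13 kg: steel tapered roller bearing with a blue cage, 50 mm outside diameter; outer race 15 mm high, the flat middle ring (36 mm across) stands 2 mm prouder, 17 mm in all. Lies flat. Origin: centre of its underside, z up.
- washer: Thrust washer, loose, 0.05 kg: flat pale metal ring 42 mm across, 6 mm thick, hole 21 mm with a small inner tang. Lies flat. Origin: centre of its underside, z up. On the outer bearing its underside is 17 mm above the bearing's underside.
- nut: Castle nut, loose, 0.11 kg: steel hexagon 36 mm across flats (41.6 mm over corners), 15 mm high, with a slotted crown 30 mm across above it, 23 mm high in all. Origin: centre of its underside, z up; two opposite flats face its +y and -y, the others every 60 degrees. On the washer on the outer bearing its underside is 23 mm above the bearing's underside.
- dust_cap: Dust cap, loose, 0.07 kg: yellow-gold pressed cap, 52 mm across with straight sides up to 26 mm, domed top, 38 mm high. Stands dome up. Origin: centre of its underside, z up.
- grease_tub: Bystander: red tub with white band and black lid, 94 mm across, 68 mm high, beyond the row. Origin: centre of its underside. Not to be moved.
- spanner: Bystander: steel spanner 220 mm long, 8 mm thick, lying flat along its x axis beyond the row on the left. Origin: middle of its length, underside. Not to be moved.
- hammer: Bystander: hammer 260 mm long, wooden handle, dark steel head 26 mm thick at its +x end, lying along its x axis beyond the row on the right. Origin: middle of its length, underside. Not to be moved.
Not all that is in view belongs to the job. Leave any red or turquoise look-alike of the inner_bearing alone.

How it is judged:
At the end, for the whole second after the job is handed in: Along the line stub axle to hub, the inner bearing is 120 mm from the stub axle, the outer bearing 360 and the dust cap 480, each within 15 mm both ways, on the mat; washer on outer bearing, nut on washer, each centred on it within 10 mm; all flat (0.12 rad) and at rest (((y of hub in the frame of stub above 0 m and y of inner_bearing in the frame of stub between 0.105 and 0.135 m and x of inner_bearing in the frame of stub between -0.015 and 0.015 m and y of outer_bearing in the frame of stub between 0.345 and 0.375 m and x of outer_bearing in the frame of stub between -0.015 and 0.015 m and y of dust_cap in the frame of stub between 0.465 and 0.495 m and x of dust_cap in the frame of stub between -0.015 and 0.015 m) or (y of hub in the frame of stub below 0 m and y of inner_bearing in the frame of stub between -0.135 and -0.105 m and x of inner_bearing in the frame of stub between -0.015 and 0.015 m and y of outer_bearing in the frame of stub between -0.375 and -0.345 m and x of outer_bearing in the frame of stub between -0.015 and 0.015 m and y of dust_cap in the frame of stub between -0.495 and -0.465 m and x of dust_cap in the frame of stub between -0.015 and 0.015 m)) and height (world z) of each of inner_bearing, outer_bearing, dust_cap below 0.007 m and horizontal distance between each of washer, nut and outer_bearing below 0.01 m and z of washer in the frame of outer_bearing between 0.014 and 0.02 m and z of nut in the frame of outer_bearing between 0.02 and 0.026 m and angle between each of inner_bearing, outer_bearing, washer, nut, dust_cap's own z axis and vertical below 0.12 rad and linear speed of each of inner_bearing, outer_bearing, washer, nut, dust_cap below 0.02 m/s and angular speed of each of inner_bearing, outer_bearing, washer, nut, dust_cap below 0.2 rad/s); the robot touches nothing.
It fails at once if the grease tub is moved by more than 15 mm (distance of grease_tub from where it was at the start of the episode above 0.015 m).
It fails at once if the spanner is moved by more than 15 mm (distance of spanner from where it was at the start of the episode above 0.015 m).
It fails at once if the hammer is moved by more than 15 mm (distance of hammer from where it was at the start of the episode above 0.015 m).
It also fails if it takes over 122 s, if anything falls off the work surface, if the arm or the gripper's body presses on something with over 40 N, if the wrist force passes 120 N, or if a joint passes its speed limit or range.

## Working session

There is one attempt and no reset: what is moved stays moved. The work goes in short steps, Python scripts to look and compute and a tool call to move; the robot and the scene stay as the last step left them, time stands still between calls to the robot, and variables do not carry over. Pictures are saved under pics/ and viewed, at most 14 in all, crops included, and the job is handed in when it is done.

Besides the shell and the picture viewer there is one more tool, called after "Call:" in YAML: its name, and indented under it one key for each argument. move_arm: Moves the arm, as the interface text tells. Its arguments: {"type":"object","properties":{"increments":{"type":"array","items":{"type":"array","items":{"type":"number"}}},"force":{"type":"number"}},"required":["increments"]}

```bash
ls; mkdir -p pics
cat > h.py <<'E'
import numpy as np, cv2
from station import ctrl
def px2w(c,uv,z):
    uv=np.array(uv,float).reshape(-1,1,2)
    n=cv2.undistortPoints(uv,np.array(c["K"]),np.array(c["distortion"])).reshape(-1,2)
    P=np.array(c["pose"]); d=np.c_[n,np.ones(len(n))]@P[:3,:3].T; o=P[:3,3]
    return o+d*((z-o[2])/d[:,2])[:,None]
def w2px(c,X):
    T=np.linalg.inv(np.array(c["pose"])); X=np.atleast_2d(X)
    r,_=cv2.Rodrigues(T[:3,:3]); return cv2.projectPoints(np.array(X,float),r,T[:3,3],np.array(c["K"]),np.array(c["distortion"]))[0].reshape(-1,2)
E
python3 - <<'E'
from h import *
Z=dict(stub=.015,hub=.045,inner_bearing=.02,outer_bearing=.018,washer=.009,nut=.02,dust_cap=.029,grease_tub=.06,spanner=.01,hammer=.02)
for n in("top","scene"):
    c=ctrl.camera(n); cv2.imwrite(f"pics/{n}0.png",c["color"]); print(n,np.array(c["pose"]).round(3).tolist())
    for k in Z:
        for r in ctrl.cut_out(k,c):
            m=r["mask"]; ys,xs=np.nonzero(m); (u,v),rad=cv2.minEnclosingCircle(np.c_[xs,ys].astype(np.float32))
            print(k,round(r["conf"],2),np.round(r["centre"],1),"enc",round(u,1),round(v,1),round(rad,1),px2w(c,[[r["centre"][1],r["centre"][0]],[u,v]],Z[k]).round(3)[:,:2].tolist(),m.sum())
print(ctrl.get_obs())
E
```

```text
pics
top [[0.011, -0.978, 0.209, 0.346], [-1.0, -0.012, -0.002, -0.032], [0.004, -0.209, -0.978, 1.162], [0.0, 0.0, 0.0, 1.0]]
stub 0.9 [220.  351.9] enc 352.0 220.0 22.7 [[0.537, -0.129], [0.537, -0.129]] 1147
stub 0.38 [140.3 209.9] enc 207.0 134.1 36.0 [[0.748, 0.25], [0.766, 0.259]] 454
hub 0.59 [213.5 258.8] enc 258.0 214.5 24.2 [[0.546, 0.108], [0.543, 0.11]] 1691
inner_bearing 0.98 [214.9 433.7] enc 433.0 214.0 12.6 [[0.552, -0.34], [0.554, -0.338]] 477
inner_bearing 0.92 [217.6 393.6] enc 395.3 216.7 11.8 [[0.544, -0.236], [0.546, -0.241]] 427
inner_bearing 0.91 [262.7 422.1] enc 422.3 261.4 12.6 [[0.429, -0.305], [0.433, -0.306]] 481
inner_bearing 0.74 [270.5 460.5] enc 460.9 269.2 13.0 [[0.411, -0.4], [0.414, -0.401]] 495
inner_bearing 0.47 [270.7 219.2] enc 219.0 268.0 10.4 [[0.403, 0.205], [0.41, 0.206]] 325
washer 0.66 [268.4 173.1] enc 174.3 268.9 8.3 [[0.409, 0.323], [0.407, 0.32]] 205
nut 0.57 [253.1 309.7] enc 305.4 255.0 8.3 [[0.45, -0.021], [0.445, -0.011]] 207
dust_cap 0.57 [278.9 382.4] enc 382.6 277.7 10.8 [[0.387, -0.203], [0.39, -0.203]] 337
grease_tub 0.56 [2
[... 1840 characters left out ...]
9]] 918
{'time_s': 1.1, 'qpos': array([ 1.09340701e+00,  2.99879001e-01,  1.52100652e+00, -2.01654242e-05,
        1.32073109e+00, -6.66173392e-02]), 'joint_vel': array([ 1.43960478e-03, -8.77023642e-05, -8.12966076e-04,  7.85551728e-04,
        2.13060930e-04, -1.68018971e-04]), 'tau': array([ 1.15529332e-03, -5.31681883e+01, -3.52896166e+01,  7.08521507e-02,
        2.15783506e-02, -7.48573802e-05]), 'ee_pos': array([0.21963111, 0.50422132, 0.20545435]), 'eef_rot': array([-3.14156745e+00,  1.79000049e-05,  2.73082567e+00]), 'force': array([ 0.69653322,  0.35638974, -0.04080597]), 'moment': array([-0.02814825,  0.00091487,  0.02368625]), 'grip_force': 0.0, 'grip_width': 0.09371935338472237}
```

Run:
```python
import cv2
a=cv2.imread("pics/top0.png")[110:310,140:500]
cv2.imwrite("pics/topc.png",cv2.resize(a,(792,440),interpolation=cv2.INTER_CUBIC))
```

```text
(no output)
```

View pics/topc.png

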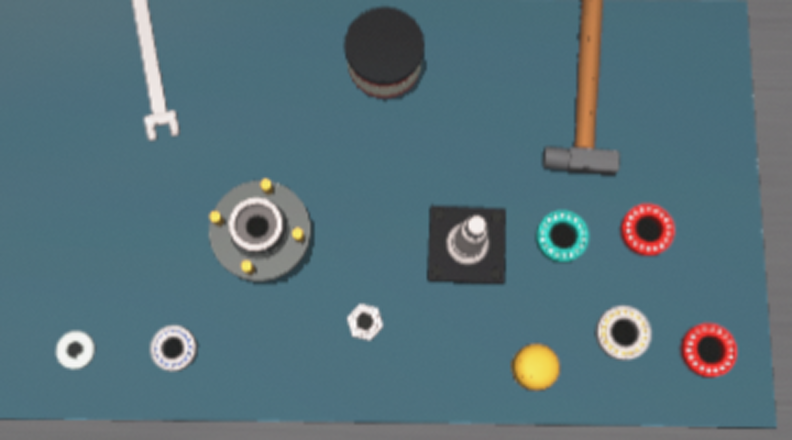

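The top view shows, in crop pixels, the washer at (75,350), outer bearing at (172,348), nut at (365,322) and dust cap at (537,367). The real (steel/brass) inner bearing is at (624,332). The hub is left of the stub, so the row runs towards +y. Next I'll fit silhouettes.

```bash
cat >> h.py <<'E'
from scipy.optimize import least_squares
t=np.linspace(0,2*np.pi,48,endpoint=False)
def cyl(r,z0,z1): return np.array([[r*np.cos(a),r*np.sin(a),z] for z in(z0,z1) for a in t])
M=dict(inner_bearing=cyl(.03,.003,.020),outer_bearing=cyl(.025,.003,.018),washer=cyl(.021,.003,.009),nut=np.r_[cyl(.0195,.003,.018),cyl(.015,.003,.026)],
 dust_cap=np.r_[cyl(.026,.003,.029),cyl(.017,.0,.0377),cyl(.008,0,.0405)],hub=np.r_[cyl(.058,.039,.049),cyl(.029,.039,.085)],
 stub=np.array([[a,b,z] for a in(-.045,.045) for b in(-.045,.045) for z in(.003,.015)]))
M["stack"]=np.r_[cyl(.025,.003,.018),cyl(.021,.018,.026),cyl(.0195,.026,.041),cyl(.015,.041,.049)]
def hullm(p):
    h=cv2.convexHull(np.array(p,np.float32)); m=cv2.moments(h); return np.array([m["m10"]/m["m00"],m["m01"]/m["m00"]]),m["m00"]
def loc(c,k,xy,ret=False):
    """silhouette centroid fit near xy"""
    hsv=cv2.cvtColor(c["color"],cv2.COLOR_BGR2HSV).astype(int); H,S,V=hsv[...,0],hsv[...,1],hsv[...,2]
    fg=(~((H>90)&(H<110)&(S>85)&(V>70))).astype(np.uint8)
    z=M[k][:,2].mean(); u,v=w2px(c,[[xy[0],xy[1],z]])[0]
    cs,_=cv2.findContours(fg,cv2.RETR_EXTERNAL,cv2.CHAIN_APPROX_NONE)
    cs=[q for q in cs if cv2.contourArea(q)>15]
    q=max(cs,key=lambda q:cv2.pointPolygonTest(q,(float(u),float(v)),True))
    o,A=hullm(q.reshape(-1,2))
    f=lambda p:hullm(w2px(c,M[k]+[p[0],p[1],0]))[0]-o
    s=least_squares(f,xy,diff_step=1e-3).x
    return s,A/hullm(w2px(c,M[k]+[s[0],s[1],0]))[1]
E
python3 - <<'E'
from h import *
G=dict(stub=(.537,-.129),hub=(.545,.11),inner_bearing=(.43,-.306),outer_bearing=(.407,.204),washer=(.409,.322),nut=(.445,-.013),dust_cap=(.389,-.203))
for n in("top","scene"):
    c=ctrl.camera(n)
    for k in G:
        s,a=loc(c,k,G[k]); print(n,k,s.round(4),round(a,2))
E
```

```text
top stub [ 0.5915 -0.0449] 214.42
top hub [ 0.5841 -0.0446] 156.4
top inner_bearing [ 0.5906 -0.0449] 588.37
top outer_bearing [ 0.5909 -0.045 ] 845.28
top washer [ 0.5919 -0.045 ] 1257.33
top nut [ 0.5909 -0.045 ] 1360.5
top dust_cap [ 0.5895 -0.0449] 736.74
scene stub [ 0.5459 -0.049 ] 397.8
scene hub [ 0.5917 -0.056 ] 272.34
scene inner_bearing [ 0.5501 -0.0494] 935.84
scene outer_bearing [ 0.549  -0.0492] 1326.87
scene washer [ 0.5437 -0.0484] 2276.49
scene nut [ 0.551  -0.0495] 1866.82
scene dust_cap [ 0.556  -0.0503] 991.38
```

```bash
python3 - <<'E'
s=open("h.py").read()
a=s.index("    cs,_="); b=s.index("    o,A=hullm(q")
s=s[:a]+'''    n,L,st,_=cv2.connectedComponentsWithStats(fg,connectivity=4)
    best=None
    for i in range(1,n):
        if 15<st[i,4]<4000:
            ys,xs=np.nonzero(L==i); d=np.hypot(xs-u,ys-v).min()
            if best is None or d<best[0]: best=(d,np.c_[xs,ys])
    q=best[1]
    q=np.concatenate([q+[i,j] for i in(-.5,.5) for j in(-.5,.5)])
'''+s[b:]
open("h.py","w").write(s)
E
cat > m.py <<'E'
from h import *
G=dict(stub=(.537,-.129),hub=(.545,.11),inner_bearing=(.43,-.306),outer_bearing=(.407,.204),washer=(.409,.322),nut=(.445,-.013),dust_cap=(.389,-.203))
for n in("top","scene"):
    c=ctrl.camera(n)
    print(n,np.median(cv2.cvtColor(c["color"],cv2.COLOR_BGR2HSV)[180:300,230:400].reshape(-1,3),0))
    for k in G:
        s,a=loc(c,k,G[k]); print(n,k,s.round(4),round(a,2))
E
python3 m.py
```

```text
top [ 98.  99. 126.]
top stub [ 0.5361 -0.1288] 1.02
top hub [0.5434 0.1104] 1.12
top inner_bearing [ 0.4348 -0.3093] 1.21
top outer_bearing [0.4112 0.2096] 1.27
top washer [0.4086 0.323 ] 1.38
top nut [ 0.4433 -0.0107] 1.38
top dust_cap [ 0.3939 -0.2068] 1.24
scene [ 99. 101. 141.]
scene stub [ 0.5442 -0.2406] 0.44
scene hub [0.5413 0.1199] 1.9
scene inner_bearing [ 0.4356 -0.3078] 1.28
scene outer_bearing [0.4952 0.1349] 9.29
scene washer [0.4091 0.3226] 1.54
scene nut [ 0.4441 -0.0103] 1.41
scene dust_cap [ 0.4424 -0.3072] 1.33
```

Call:
move_arm:
  increments:
    - [1, 0, 0, 0, 0, 0, 0.145]
    - [1, 0, 0, 0, 0, 0, 0.145]
    - [1, 0, 0, 0, 0, 0, 0.145]
    - [1, 0, 0, 0, 0, 0, 0.145]
    - [1, 0, 0, 0, 0, 0, 0.145]
    - [1, 0, 0, 0, 0, 0, 0.145]
    - [1, 0, 0, 0, 0, 0, 0.145]
    - [1, 0, 0, 0, 0, 0, 0.145]
    - [1, -0.49, 0.318, 0.1, 0, 0, 0]
    - [1, -0.49, 0.318, 0.1, 0, 0, 0]
    - [1, -0.49, 0.318, 0.1, 0, 0, 0]
    - [1, -0.49, 0.318, 0.1, 0, 0, 0]
    - [1, -0.49, 0.318, 0.1, 0, 0, 0]
    - [1, -0.49, 0.318, 0.1, 0, 0, 0]
    - [1, -0.49, 0.318, 0.1, 0, 0, 0]
    - [1, -0.49, 0.318, 0.1, 0, 0, 0]
    - [1, -0.49, 0.318, 0.1, 0, 0, 0]
    - [1, -0.49, 0.318, 0.1, 0, 0, 0]
    - [1, -0.49, 0.318, 0.1, 0, 0, 0]
    - [1, -0.49, 0.318, 0.1, 0, 0, 0]
  force: 20

```text
time_s: 3.3
ee_pos: [0.411, 0.2092, 0.1454]
eef_rot: [3.141, -0.0, 1.571]
force: [0.8, 1.1, -0.4]
grip_width: 0.0939
grip_force: 0.0
```

Call:
move_arm:
  increments:
    - [1, 0, 0, 0.4, 0, 0, 0]
    - [1, 0, 0, 0.4, 0, 0, 0]
    - [1, 0, 0, 0.4, 0, 0, 0]
    - [1, 0, 0, 0.4, 0, 0, 0]
    - [1, 0, 0, 0.4, 0, 0, 0]
    - [1, 0, 0, 0.4, 0, 0, 0]
    - [1, 0, 0, 0.4, 0, 0, 0]
    - [0.3, 0, 0, 0, 0, 0, 0]
    - [0.3, 0, 0, 0, 0, 0, 0]
    - [0.3, 0, 0, 0, 0, 0, 0]
    - [0.3, 0, 0, 0, 0, 0, 0]
    - [0.3, 0, 0, 0, 0, 0, 0]
    - [0.3, 0, 0, 0, 0, 0, 0]
    - [0.3, 0, 0, 0, 0, 0, 0]
  force: 20

```text
time_s: 4.7
ee_pos: [0.4105, 0.2103, 0.0056]
eef_rot: [3.141, -0.0, 1.571]
force: [-0.5, -0.3, 2.6]
grip_width: 0.0494
grip_force: 20.0
```

Call:
move_arm:
  increments:
    - [0.3, 0, 0, -0.2, 0, 0, 0]
    - [0.3, 0, 0, -0.4, 0, 0, 0]
    - [0.3, 0, 0, -0.4, 0, 0, 0]
    - [0.3, 0.07, 0.455, 0, 0, 0, 0]
    - [0.3, 0.07, 0.455, 0, 0, 0, 0]
    - [0.3, 0.07, 0.455, 0, 0, 0, 0]
    - [0.3, 0.07, 0.455, 0, 0, 0, 0]
    - [0.3, 0.07, 0.455, 0, 0, 0, 0]
    - [0.3, 0.07, 0.455, 0, 0, 0, 0]
    - [0.3, 0, 0, 0, 0, 0, 0]
    - [0.3, 0, 0, 0, 0, 0, 0]
    - [0.3, 0, 0, 0.4, 0, 0, 0]
    - [0.3, 0, 0, 0.3, 0, 0, 0]
    - [0.3, 0, 0, 0.15, 0, 0, 0]
    - [0.3, 0, 0, 0.13, 0, 0, 0]
    - [0.3, 0, 0, 0, 0, 0, 0]
    - [0.3, 0, 0, 0, 0, 0, 0]

```text
time_s: 6.4
ee_pos: [0.5471, 0.2313, 0.0068]
eef_rot: [3.141, -0.0, 1.571]
force: [0.3, -0.2, -2.1]
grip_width: 0.0497
grip_force: 20.0
```

Call:
move_arm:
  increments:
    - [0.8, 0, 0, 0, 0, 0, 0]
    - [0.8, 0, 0, 0, 0, 0, 0]
    - [0.8, 0, 0, 0, 0, 0, 0]
    - [0.8, 0, 0, -0.3, 0, 0, 0]
    - [0.8, 0, 0, -0.5, 0, 0, 0]
    - [0.8, 0, 0, -0.6, 0, 0, 0]
    - [0.8, 0, 0, -0.6, 0, 0, 0]
    - [0.8, 0.304, -0.46, 0, 0, 0, 0]
    - [0.8, 0.304, -0.46, 0, 0, 0, 0]
    - [0.8, 0.304, -0.46, 0, 0, 0, 0]
    - [0.8, 0.304, -0.46, 0, 0, 0, 0]
    - [0.8, 0.304, -0.46, 0, 0, 0, 0]
    - [0.8, 0.304, -0.46, 0, 0, 0, 0]
    - [0.8, 0, 0, 0, 0, 0, 0]
    - [0.8, 0, 0, 0, 0, 0, 0]

```text
time_s: 7.9
ee_pos: [0.4091, 0.3227, 0.1075]
eef_rot: [3.14, -0.001, 1.572]
force: [-0.1, -0.7, 0.2]
grip_width: 0.0755
grip_force: 0.0
```

Run:
```python
from h import *
for n in("top","scene"):
    c=ctrl.camera(n)
    if n=="top": cv2.imwrite("pics/t1.png",cv2.resize(c["color"][150:310,140:380],(720,480),interpolation=cv2.INTER_CUBIC))
    s,a=loc(c,"outer_bearing",(.547,.231)); print(s.round(4),round(a,2))
    s,a=loc(c,"washer",(.409,.322)); print(s.round(4),round(a,2))
print(ctrl.get_obs()["ee_pos"])
```

```text
[0.5479 0.2303] 1.27
[0.4081 0.3222] 1.45
[0.5492 0.2298] 1.32
[0.5439 0.2321] 2.28
[0.40964285 0.32214026 0.10700824]
```

View pics/t1.png

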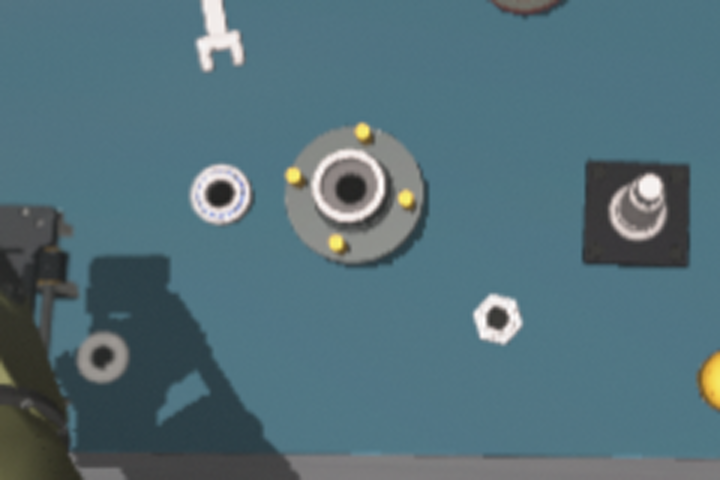

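The outer bearing stands at crop (220,195), in line with hub and stub, and measures (0.548, 0.230). The washer is at crop (102,357). I'll pick it next.

Call:
move_arm:
  increments:
    - [0.8, 0, 0, 0.5, 0, 0, 0]
    - [0.8, 0, 0, 0.5, 0, 0, 0]
    - [0.8, 0, 0, 0.5, 0, 0, 0]
    - [0.8, 0, 0, 0.3, 0, 0, 0]
    - [0.8, 0, 0, 0.24, 0, 0, 0]
    - [0.8, 0, 0, 0, 0, 0, 0]
    - [0.2, 0, 0, 0, 0, 0, 0]
    - [0.2, 0, 0, 0, 0, 0, 0]
    - [0.2, 0, 0, 0, 0, 0, 0]
    - [0.2, 0, 0, 0, 0, 0, 0]
    - [0.2, 0, 0, 0, 0, 0, 0]
    - [0.2, 0, 0, 0, 0, 0, 0]
  force: 15

```text
time_s: 9.2
ee_pos: [0.409, 0.3225, 0.0046]
eef_rot: [3.141, -0.0, 1.571]
force: [0.5, -0.7, 1.3]
grip_width: 0.0412
grip_force: 15.0
```

Call:
move_arm:
  increments:
    - [0.2, 0, 0, -0.3, 0, 0, 0]
    - [0.2, 0, 0, -0.6, 0, 0, 0]
    - [0.2, 0, 0, -0.7, 0, 0, 0]
    - [0.2, -0.307, 0.463, 0, 0, 0, 0]
    - [0.2, -0.307, 0.463, 0, 0, 0, 0]
    - [0.2, -0.307, 0.463, 0, 0, 0, 0]
    - [0.2, -0.307, 0.463, 0, 0, 0, 0]
    - [0.2, -0.307, 0.463, 0, 0, 0, 0]
    - [0.2, -0.307, 0.463, 0, 0, 0, 0]
    - [0.2, 0, 0, 0, 0, 0, 0]
    - [0.2, 0, 0, 0, 0, 0, 0]
    - [0.2, 0, 0, 0.5, 0, 0, 0]
    - [0.2, 0, 0, 0.4, 0, 0, 0]
    - [0.2, 0, 0, 0.2, 0, 0, 0]
    - [0.2, 0, 0, 0.1, 0, 0, 0]
    - [0.2, 0, 0, 0, 0, 0, 0]
    - [0.2, 0, 0, 0, 0, 0, 0]

```text
time_s: 10.9
ee_pos: [0.5481, 0.2306, 0.0253]
eef_rot: [3.14, -0.0, 1.571]
force: [0.2, 0.2, -0.9]
grip_width: 0.041
grip_force: 15.0
```

Call:
move_arm:
  increments:
    - [0.2, 0, 0, 0.05, 0, 0, 0]
    - [0.2, 0, 0, 0, 0, 0, 0]
    - [0.65, 0, 0, 0, 0, 0, 0]
    - [0.65, 0, 0, 0, 0, 0, 0]
    - [0.65, 0, 0, 0, 0, 0, 0]
    - [0.65, 0, 0, -0.3, 0, 0, 0]
    - [0.65, 0, 0, -0.6, 0, 0, 0]
    - [0.65, 0, 0, -0.6, 0, 0, 0]
    - [0.65, 0, 0, -0.6, 0, 0, 0]
    - [0.65, -0.482, -0.209, 0, 0, 0, 0]
    - [0.65, -0.482, -0.209, 0, 0, 0, 0]
    - [0.65, -0.482, -0.209, 0, 0, 0, 0]
    - [0.65, -0.482, -0.209, 0, 0, 0, 0]
    - [0.65, -0.482, -0.209, 0, 0, 0, 0]
    - [0.65, -0.482, -0.209, 0, 0, 0, 0]
    - [0.65, -0.482, -0.209, 0, 0, 0, 0]
    - [0.65, -0.482, -0.209, 0, 0, 0, 0]
    - [0.65, -0.482, -0.209, 0, 0, 0, 0]
    - [0.65, -0.482, -0.209, 0, 0, 0, 0]

```text
time_s: 12.8
ee_pos: [0.443, -0.0116, 0.1281]
eef_rot: [3.14, 0.0, 1.571]
force: [1.0, -0.3, 0.2]
grip_width: 0.0607
grip_force: 0.0
```

Run:
```python
from h import *
a=ctrl.camera("top")["color"][180:300,160:340]
c=ctrl.camera("scene")["color"][140:230,300:460]
b=cv2.resize(c,(533,300),interpolation=cv2.INTER_CUBIC); a=cv2.imread("pics/top0.png")[235:275,280:330]
a=cv2.resize(a,(375,300),interpolation=cv2.INTER_CUBIC)[:, :267]
cv2.imwrite("pics/t2.png",np.hstack([b,a]))
c=ctrl.camera("top"); print(loc(c,"washer",(.548,.23)))
print(ctrl.get_obs()["ee_pos"])
```

```text
(array([0.54871707, 0.23111118]), 1.8923724423308002)
[ 0.44336027 -0.01145085  0.12809171]
```

View pics/t2.png

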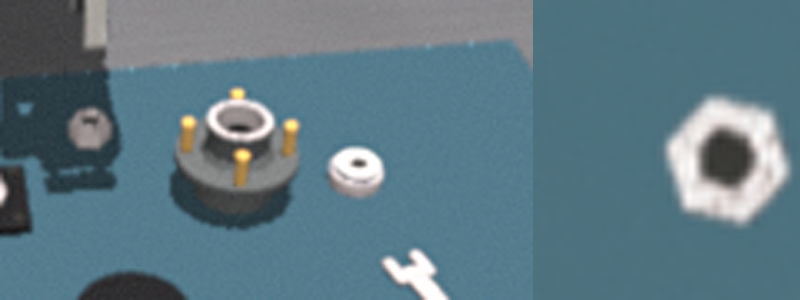

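The washer sits on the bearing at (354,158). The nut's hexagon is turned about 17° (corners from +x), so I'll turn the tool +0.22 to meet the flats.

Call:
move_arm:
  increments:
    - [0.65, 0.02, 0.01, 0.4, 0, 0, 0.11]
    - [0.65, 0, 0, 0.5, 0, 0, 0.11]
    - [0.65, 0, 0, 0.5, 0, 0, 0]
    - [0.65, 0, 0, 0.5, 0, 0, 0]
    - [0.65, 0, 0, 0.3, 0, 0, 0]
    - [0.65, 0, 0, 0.22, 0, 0, 0]
    - [0.65, 0, 0, 0, 0, 0, 0]
    - [0.2, 0, 0, 0, 0, 0, 0]
    - [0.2, 0, 0, 0, 0, 0, 0]
    - [0.2, 0, 0, 0, 0, 0, 0]
    - [0.2, 0, 0, 0, 0, 0, 0]
    - [0.2, 0, 0, 0, 0, 0, 0]
    - [0.2, 0, 0, 0, 0, 0, 0]
  force: 20

```text
time_s: 14.25
ee_pos: [0.4442, -0.0097, 0.0065]
eef_rot: [3.141, -0.0, 1.351]
force: [-2.1, 0.9, 6.7]
grip_width: 0.0358
grip_force: 20.0
```

Call:
move_arm:
  increments:
    - [0.2, 0, 0, -0.3, 0, 0, 0]
    - [0.2, 0, 0, -0.5, 0, 0, 0]
    - [0.2, 0, 0, -0.5, 0, 0, -0.11]
    - [0.2, 0, 0, -0.5, 0, 0, -0.11]
    - [0.2, 0, 0, -0.6, 0, 0, 0]
    - [0.2, 0.481, 0.208, 0, 0, 0, 0]
    - [0.2, 0.481, 0.208, 0, 0, 0, 0]
    - [0.2, 0.481, 0.208, 0, 0, 0, 0]
    - [0.2, 0.481, 0.208, 0, 0, 0, 0]
    - [0.2, 0.481, 0.208, 0, 0, 0, 0]
    - [0.2, 0.481, 0.208, 0, 0, 0, 0]
    - [0.2, 0.481, 0.208, 0, 0, 0, 0]
    - [0.2, 0.481, 0.208, 0, 0, 0, 0]
    - [0.2, 0.481, 0.208, 0, 0, 0, 0]
    - [0.2, 0.481, 0.208, 0, 0, 0, 0]
    - [0.2, 0, 0, 0, 0, 0, 0]
    - [0.2, 0, 0, 0.5, 0, 0, 0]
    - [0.2, 0, 0, 0.5, 0, 0, 0]
    - [0.2, 0, 0, 0.4, 0, 0, 0]
    - [0.2, 0, 0, 0, 0, 0, 0]

```text
time_s: 16.25
ee_pos: [0.5463, 0.2298, 0.0533]
eef_rot: [-3.137, 0.002, 1.57]
force: [-0.1, 0.5, -0.3]
grip_width: 0.0359
grip_force: 20.0
```

Call:
move_arm:
  increments:
    - [0.2, 0, 0, 0.2, 0, 0, 0]
    - [0.2, 0, 0, 0.1, 0, 0, 0]
    - [0.2, 0, 0, 0.1, 0, 0, 0]
    - [0.2, 0, 0, 0, 0, 0, 0]
    - [0.2, 0, 0, 0, 0, 0, 0]

```text
time_s: 16.75
ee_pos: [0.548, 0.2309, 0.0362]
eef_rot: [3.141, -0.0, 1.571]
force: [-0.4, -0.3, -1.0]
grip_width: 0.036
grip_force: 20.0
```

Call:
move_arm:
  increments:
    - [0.2, 0, 0, 0.12, 0, 0, 0]
    - [0.2, 0, 0, 0, 0, 0, 0]
    - [0.2, 0, 0, 0, 0, 0, 0]
    - [0.6, 0, 0, 0, 0, 0, 0]
    - [0.6, 0, 0, 0, 0, 0, 0]
    - [0.6, 0, 0, 0, 0, 0, 0]
    - [0.6, 0, 0, -0.3, 0, 0, 0]
    - [0.6, 0, 0, -0.6, 0, 0, 0]
    - [0.6, 0, 0, -0.6, 0, 0, 0]
    - [0.6, 0, 0, -0.5, 0, 0, 0]

```text
time_s: 17.75
ee_pos: [0.5481, 0.231, 0.1329]
eef_rot: [3.14, -0.001, 1.571]
force: [-0.6, -0.1, 0.3]
grip_width: 0.0561
grip_force: 0.0
```

Call:
move_arm:
  increments:
    - [0.8, -0.4844, -0.1717, 0, 0, 0, 0]
    - [0.8, -0.4844, -0.1717, 0, 0, 0, 0]
    - [0.8, -0.4844, -0.1717, 0, 0, 0, 0]
    - [0.8, -0.4844, -0.1717, 0, 0, 0, 0]
    - [0.8, -0.4844, -0.1717, 0, 0, 0, 0]
    - [0.8, -0.4844, -0.1717, 0, 0, 0, 0]
    - [0.8, -0.4844, -0.1717, 0, 0, 0, 0]
    - [0.8, -0.4844, -0.1717, 0, 0, 0, 0]
    - [0.8, -0.4844, -0.1717, 0, 0, 0, 0]
    - [0.8, -0.4844, -0.1717, 0, 0, 0, 0]
    - [0.8, -0.4844, -0.1717, 0, 0, 0, 0]
    - [0.8, -0.4844, -0.1717, 0, 0, 0, 0]
    - [0.8, -0.4844, -0.1717, 0, 0, 0, 0]
    - [0.8, -0.4844, -0.1717, 0, 0, 0, 0]
    - [0.8, -0.4844, -0.1717, 0, 0, 0, 0]
    - [0.8, -0.4844, -0.1717, 0, 0, 0, 0]
    - [0.8, -0.4844, -0.1717, 0, 0, 0, 0]
    - [0.8, -0.4844, -0.1717, 0, 0, 0, 0]
    - [0.8, 0, 0, 0, 0, 0, 0]
    - [0.8, 0, 0, 0, 0, 0, 0]

```text
time_s: 19.75
ee_pos: [0.3934, -0.2052, 0.1307]
eef_rot: [3.141, 0.0, 1.57]
force: [-0.6, -0.4, -0.2]
grip_width: 0.0751
grip_force: 0.0
```

Run:
```python
from h import *
c=ctrl.camera("scene")
b=cv2.resize(c["color"][140:230,180:460],(784,252),interpolation=cv2.INTER_CUBIC)
d=cv2.resize(c["color"][165:205,350:410],(392,261),interpolation=cv2.INTER_CUBIC)
a=ctrl.camera("top"); e=cv2.resize(a["color"][190:240,175:250],(392,261),interpolation=cv2.INTER_CUBIC)
cv2.imwrite("pics/t3.png",np.vstack([b,np.hstack([d,e])]))
for q in(a,c):
    print(loc(q,"stack",(.548,.231))); 
    for k,g in(("dust_cap",(.393,-.205)),("inner_bearing",(.434,-.308))): print(k,loc(q,k,g))
print(ctrl.get_obs()["ee_pos"])
```

```text
(array([0.54814361, 0.23052366]), 1.2857114350797412)
dust_cap (array([ 0.53443547, -0.12824686]), 3.573056663737726)
inner_bearing (array([ 0.55621373, -0.3425634 ]), 1.2447545640125668)
(array([0.54875425, 0.22983552]), 1.2944738748346631)
dust_cap (array([ 0.5543773 , -0.24062968]), 1.0882414450119198)
inner_bearing (array([ 0.55682477, -0.34140208]), 1.2813877143869044)
[ 0.39362335 -0.20454373  0.13042504]
```

View pics/t3.png

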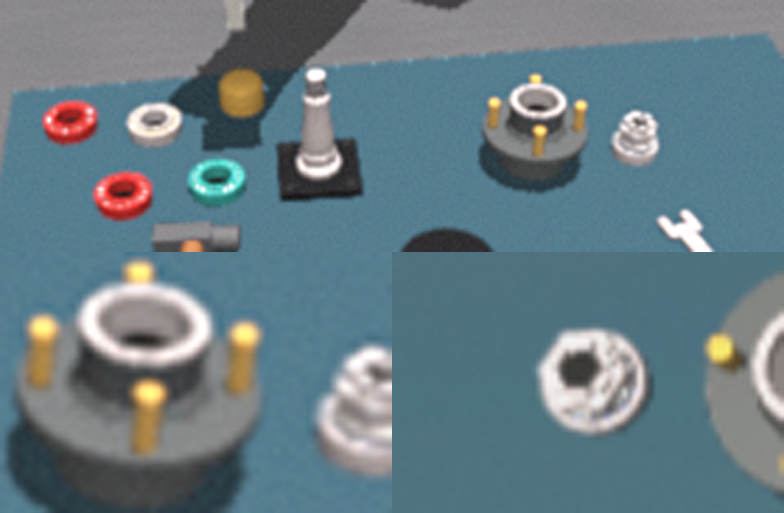

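The stack looks right: nut on washer on bearing at (638,140). The gripper is above the dust cap at (240,92).

Call:
move_arm:
  increments:
    - [0.8, 0, 0, 0.5, 0, 0, 0]
    - [0.8, 0, 0, 0.5, 0, 0, 0]
    - [0.8, 0, 0, 0.5, 0, 0, 0]
    - [0.8, 0, 0, 0.5, 0, 0, 0]
    - [0.8, 0, 0, 0.3, 0, 0, 0]
    - [0.8, 0, 0, 0.15, 0, 0, 0]
    - [0.8, 0, 0, 0, 0, 0, 0]
    - [0.3, 0, 0, 0, 0, 0, 0]
    - [0.3, 0, 0, 0, 0, 0, 0]
    - [0.3, 0, 0, 0, 0, 0, 0]
    - [0.3, 0, 0, 0, 0, 0, 0]
    - [0.3, 0, 0, 0, 0, 0, 0]
    - [0.3, 0, 0, 0, 0, 0, 0]
  force: 15

```text
time_s: 21.15
ee_pos: [0.3936, -0.2053, 0.008]
eef_rot: [3.141, 0.0, 1.571]
force: [-1.1, 1.3, 6.9]
grip_width: 0.0516
grip_force: 15.0
```

Call:
move_arm:
  increments:
    - [0.3, 0, 0, -0.4, 0, 0, 0]
    - [0.3, 0, 0, -0.6, 0, 0, 0]
    - [0.3, 0, 0, -0.6, 0, 0, 0]
    - [0.3, 0, 0, -0.6, 0, 0, 0]
    - [0.3, 0.463, 0.131, 0, 0, 0, 0]
    - [0.3, 0.463, 0.131, 0, 0, 0, 0]
    - [0.3, 0.463, 0.131, 0, 0, 0, 0]
    - [0.3, 0.463, 0.131, 0, 0, 0, 0]
    - [0.3, 0.463, 0.131, 0, 0, 0, 0]
    - [0.3, 0.463, 0.131, 0, 0, 0, 0]
    - [0.3, 0.463, 0.131, 0, 0, 0, 0]
    - [0.3, 0.463, 0.131, 0, 0, 0, 0]
    - [0.3, 0.463, 0.131, 0, 0, 0, 0]
    - [0.3, 0.463, 0.131, 0, 0, 0, 0]
    - [0.3, 0.463, 0.131, 0, 0, 0, 0]
    - [0.3, 0.463, 0.131, 0, 0, 0, 0]
    - [0.3, 0.463, 0.131, 0, 0, 0, 0]
    - [0.3, 0.463, 0.131, 0, 0, 0, 0]
    - [0.3, 0.463, 0.131, 0, 0, 0, 0]
    - [0.3, 0.463, 0.131, 0, 0, 0, 0]

```text
time_s: 23.15
ee_pos: [0.4982, 0.1662, 0.1174]
eef_rot: [-3.141, 0.0, 1.571]
force: [-0.4, -0.2, -0.9]
grip_width: 0.0515
grip_force: 15.0
```

Call:
move_arm:
  increments:
    - [0.3, 0.463, 0.131, 0, 0, 0, 0]
    - [0.3, 0.463, 0.131, 0, 0, 0, 0]
    - [0.3, 0.463, 0.131, 0, 0, 0, 0]
    - [0.3, 0.463, 0.131, 0, 0, 0, 0]
    - [0.3, 0.463, 0.131, 0, 0, 0, 0]
    - [0.3, 0.463, 0.131, 0, 0, 0, 0]
    - [0.3, 0.463, 0.131, 0, 0, 0, 0]
    - [0.3, 0.463, 0.131, 0, 0, 0, 0]
    - [0.3, 0, 0, 0, 0, 0, 0]
    - [0.3, 0, 0, 0, 0, 0, 0]
    - [0.3, 0, 0, 0, 0, 0, 0]

```text
time_s: 24.25
ee_pos: [0.5503, 0.3496, 0.1173]
eef_rot: [-3.141, 0.0, 1.57]
force: [-0.1, 0.1, -1.0]
grip_width: 0.0518
grip_force: 15.0
```

Call:
move_arm:
  increments:
    - [0.3, 0.02, 0, 0.5, 0, 0, 0]
    - [0.3, 0, 0, 0.5, 0, 0, 0]
    - [0.3, 0, 0, 0.5, 0, 0, 0]
    - [0.3, 0, 0, 0.4, 0, 0, 0]
    - [0.3, 0, 0, 0.15, 0, 0, 0]
    - [0.3, 0, 0, 0.12, 0, 0, 0]
    - [0.3, 0, 0, 0, 0, 0, 0]
    - [0.3, 0, 0, 0, 0, 0, 0]
    - [0.8, 0, 0, 0, 0, 0, 0]
    - [0.8, 0, 0, 0, 0, 0, 0]
    - [0.8, 0, 0, 0, 0, 0, 0]
    - [0.8, 0, 0, -0.3, 0, 0, 0]
    - [0.8, 0, 0, -0.6, 0, 0, 0]
    - [0.8, 0, 0, -0.6, 0, 0, 0]
    - [0.8, 0, 0, -0.6, 0, 0, 0]
    - [0.8, 0, 0, -0.4, 0, 0, 0]
    - [0.8, 0, 0, 0, 0, 0, 0]

```text
time_s: 25.95
ee_pos: [0.5517, 0.3522, 0.1384]
eef_rot: [3.136, -0.003, 1.571]
force: [0.2, 0.6, -0.1]
grip_width: 0.075
grip_force: 0.0
```

Call:
move_arm:
  increments:
    - [0.9, -0.471, -0.165, 0, 0, 0, 0]
    - [0.9, -0.471, -0.165, 0, 0, 0, 0]
    - [0.9, -0.471, -0.165, 0, 0, 0, 0]
    - [0.9, -0.471, -0.165, 0, 0, 0, 0]
    - [0.9, -0.471, -0.165, 0, 0, 0, 0]
    - [0.9, -0.471, -0.165, 0, 0, 0, 0]
    - [0.9, -0.471, -0.165, 0, 0, 0, 0]
    - [0.9, -0.471, -0.165, 0, 0, 0, 0]
    - [0.9, -0.471, -0.165, 0, 0, 0, 0]
    - [0.9, -0.471, -0.165, 0, 0, 0, 0]
    - [0.9, -0.471, -0.165, 0, 0, 0, 0]
    - [0.9, -0.471, -0.165, 0, 0, 0, 0]
    - [0.9, -0.471, -0.165, 0, 0, 0, 0]
    - [0.9, -0.471, -0.165, 0, 0, 0, 0]

```text
time_s: 27.35
ee_pos: [0.4342, 0.0209, 0.1335]
eef_rot: [-3.141, 0.0, 1.571]
force: [0.3, -1.5, -0.0]
grip_width: 0.0847
grip_force: 0.0
```

Call:
move_arm:
  increments:
    - [0.9, -0.471, 0, 0, 0, 0, 0]
    - [0.9, -0.471, 0, 0, 0, 0, 0]
    - [0.9, -0.471, 0, 0, 0, 0, 0]
    - [0.9, -0.471, 0, 0, 0, 0, 0]
    - [0.9, -0.471, 0, 0, 0, 0, 0]
    - [0.9, -0.471, 0, 0, 0, 0, 0]
    - [0.9, -0.471, 0, 0, 0, 0, 0]
    - [0.9, -0.471, 0, 0, 0, 0, 0]
    - [0.9, -0.471, 0, 0, 0, 0, 0]
    - [0.9, -0.471, 0, 0, 0, 0, 0]
    - [0.9, -0.471, 0, 0, 0, 0, 0]
    - [0.9, -0.471, 0, 0, 0, 0, 0]
    - [0.9, -0.471, 0, 0, 0, 0, 0]
    - [0.9, -0.471, 0, 0, 0, 0, 0]
    - [0.9, 0, 0, 0, 0, 0, 0]
    - [0.9, 0, 0, 0, 0, 0, 0]
    - [0.9, 0, 0, 0, 0, 0, 0]

```text
time_s: 29.05
ee_pos: [0.4349, -0.307, 0.1337]
eef_rot: [-3.141, -0.0, 1.571]
force: [-0.4, 0.4, -0.3]
grip_width: 0.0846
grip_force: 0.0
```

Call:
move_arm:
  increments:
    - [0.9, 0, 0, 0.5, 0, 0, 0]
    - [0.9, 0, 0, 0.5, 0, 0, 0]
    - [0.9, 0, 0, 0.5, 0, 0, 0]
    - [0.9, 0, 0, 0.5, 0, 0, 0]
    - [0.9, 0, 0, 0.35, 0, 0, 0]
    - [0.9, 0, 0, 0.2, 0, 0, 0]
    - [0.9, 0, 0, 0, 0, 0, 0]
    - [0.4, 0, 0, 0, 0, 0, 0]
    - [0.4, 0, 0, 0, 0, 0, 0]
    - [0.4, 0, 0, 0, 0, 0, 0]
    - [0.4, 0, 0, 0, 0, 0, 0]
    - [0.4, 0, 0, 0, 0, 0, 0]
    - [0.4, 0, 0, 0, 0, 0, 0]
  force: 25

```text
time_s: 30.35
ee_pos: [0.4352, -0.3081, 0.0071]
eef_rot: [3.141, 0.0, 1.571]
force: [-1.2, 1.6, 5.6]
grip_width: 0.0594
grip_force: 25.0
```

Call:
move_arm:
  increments:
    - [0.4, 0, 0, -0.3, 0, 0, 0]
    - [0.4, 0, 0, -0.6, 0, 0, 0]
    - [0.4, 0, 0, -0.7, 0, 0, 0]
    - [0.4, 0.46, 0, 0, 0, 0, 0]
    - [0.4, 0.46, 0, 0, 0, 0, 0]
    - [0.4, 0.46, 0, 0, 0, 0, 0]
    - [0.4, 0.46, 0, 0, 0, 0, 0]
    - [0.4, 0.46, 0, 0, 0, 0, 0]
    - [0.4, 0.46, 0, 0, 0, 0, 0]
    - [0.4, 0.46, 0, 0, 0, 0, 0]
    - [0.4, 0.46, 0, 0, 0, 0, 0]
    - [0.4, 0.46, 0, 0, 0, 0, 0]
    - [0.4, 0.46, 0, 0, 0, 0, 0]
    - [0.4, 0.46, 0, 0, 0, 0, 0]
    - [0.4, 0.46, 0, 0, 0, 0, 0]
    - [0.4, 0.46, 0, 0, 0, 0, 0]
    - [0.4, 0, 0, 0, 0, 0, 0]

```text
time_s: 32.05
ee_pos: [0.4348, -0.0072, 0.0864]
eef_rot: [-3.141, -0.0, 1.573]
force: [0.1, 0.3, -1.7]
grip_width: 0.0593
grip_force: 25.0
```

Call:
move_arm:
  increments:
    - [0.4, 0, 0.42, 0, 0, 0, 0]
    - [0.4, 0, 0.42, 0, 0, 0, 0]
    - [0.4, 0, 0.42, 0, 0, 0, 0]
    - [0.4, 0, 0.42, 0, 0, 0, 0]
    - [0.4, 0, 0.42, 0, 0, 0, 0]
    - [0.4, 0, 0, 0, 0, 0, 0]
    - [0.4, 0, 0, 0, 0, 0, 0]
    - [0.4, 0, 0, 0.5, 0, 0, 0]
    - [0.4, 0, 0, 0.5, 0, 0, 0]
    - [0.4, 0, 0, 0.3, 0, 0, 0]
    - [0.4, 0, 0, 0.18, 0, 0, 0]
    - [0.4, 0, 0, 0, 0, 0, 0]
    - [0.4, 0, 0, 0, 0, 0, 0]

```text
time_s: 33.35
ee_pos: [0.5402, -0.009, 0.0132]
eef_rot: [3.141, 0.0, 1.571]
force: [-0.1, 0.2, -1.2]
grip_width: 0.0596
grip_force: 25.0
```

Call:
move_arm:
  increments:
    - [0.4, 0, 0, 0.11, 0, 0, 0]
    - [0.4, 0, 0, 0, 0, 0, 0]
    - [0.4, 0, 0, 0, 0, 0, 0]
    - [0.85, 0, 0, 0, 0, 0, 0]
    - [0.85, 0, 0, 0, 0, 0, 0]
    - [0.85, 0, 0, 0, 0, 0, 0]
    - [0.85, 0, 0, -0.3, 0, 0, 0]
    - [0.85, 0, 0, -0.6, 0, 0, 0]
    - [0.85, 0, 0, -0.6, 0, 0, 0]
    - [0.85, 0, 0, -0.6, 0, 0, 0]
    - [0.85, 0, 0, -0.6, 0, 0, 0]
    - [0.85, 0, -0.5, 0, 0, 0, 0]
    - [0.85, 0, -0.5, 0, 0, 0, 0]
    - [0.85, 0, -0.5, 0, 0, 0, 0]
    - [0.85, 0, -0.5, 0, 0, 0, 0]
    - [0.85, 0, -0.5, 0, 0, 0, 0]
    - [0.85, 0, -0.5, 0, 0, 0, 0]
    - [0.85, 0, -0.5, 0, 0, 0, 0]
    - [0.85, 0, 0, 0, 0, 0, 0]
    - [0.85, 0, 0, 0, 0, 0, 0]

```text
time_s: 35.35
ee_pos: [0.3655, -0.009, 0.1431]
eef_rot: [3.139, 0.0, 1.571]
force: [0.3, -0.1, 0.3]
grip_width: 0.0799
grip_force: 0.0
```

Run:
```python
from h import *
I=[]
s0=np.array([.5361,-.1288]);h0=np.array([.5434,.1104]);u=(h0-s0)/np.linalg.norm(h0-s0);v=np.array([u[1],-u[0]])
for n in("top","scene"):
    q=ctrl.camera(n)
    I.append(cv2.resize(q["color"][180:260,160:380] if n=="top" else q["color"][150:230,270:490],(792,288),interpolation=cv2.INTER_CUBIC))
    for k,g in(("stub",s0),("hub",h0),("inner_bearing",(.54,-.009)),("stack",(.548,.231)),("dust_cap",(.551,.351))):
        p,a=loc(q,k,g); print(n,k,p.round(4),round(a,2),"along",((p-s0)@u).round(4),"off",((p-s0)@v).round(4))
    # dark hole of nut: expected position of crown top centre vs bearing
    print(w2px(q,[[.548,.2308,.049],[.548,.2308,.018]]).round(1).tolist())
cv2.imwrite("pics/t4.png",np.vstack(I))
```

```text
top stub [ 0.536  -0.1288] 1.02 along 0.0 off -0.0001
top hub [0.5434 0.1104] 1.12 along 0.2393 off -0.0
top inner_bearing [ 0.5407 -0.009 ] 1.24 along 0.1199 off 0.001
top stack [0.5481 0.2306] 1.29 along 0.3596 off 0.0011
top dust_cap [0.552  0.3524] 1.28 along 0.4815 off 0.0012
[[209.8, 211.8], [212.5, 213.9]]
scene stub [ 0.5444 -0.2405] 0.44 along -0.1114 off 0.0117
scene hub [0.5552 0.1074] 1.55 along 0.2367 off 0.0118
scene inner_bearing [ 0.5417 -0.0087] 1.23 along 0.1202 off 0.0019
scene stack [0.5485 0.2299] 1.29 along 0.3589 off 0.0015
scene dust_cap [0.551  0.3521] 1.38 along 0.4811 off 0.0002
[[408.3, 181.9], [406.9, 189.7]]
```

View pics/t4.png

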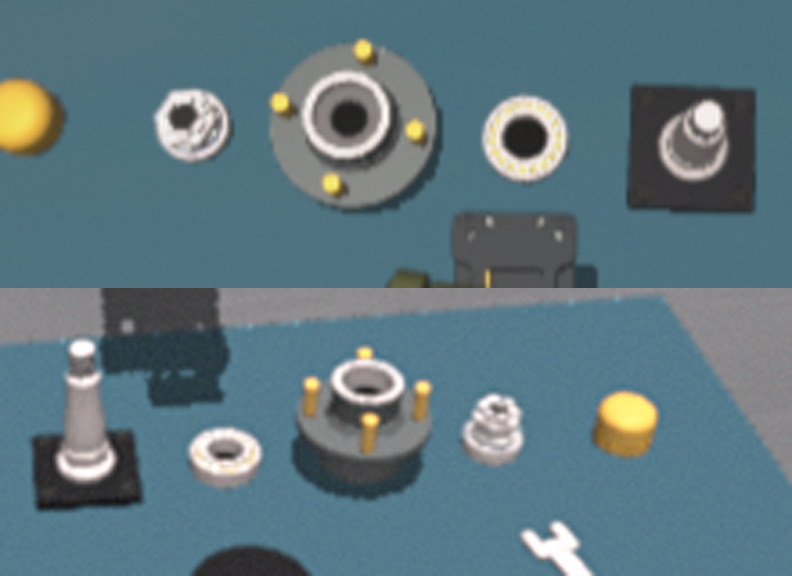

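The row is straight, with each part within about 2 mm of its place. The nut crown shows at (182,117) in the top view, against an expected (179,114), so it is centred.

```bash
python3 -c "
from station import ctrl
print(ctrl.hand_in())"
```

```text
the job is handed in; nothing more can be done
None
```

The job is handed in at about 35 s on the robot's clock: the row is laid out and the washer and nut are stacked on the outer bearing, with each part within about 2 mm of its target in the last pictures; the hand-in gave no verdict.

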